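# Roll the cylinder head over in its stand and lock it with the index plunger

### The arm

A 7-joint arm with a two-finger parallel gripper is mounted at the origin on the work surface. World frame = base frame: x ahead of the robot, y to its left, z up, the work surface at z = 0. Lengths are in m, angles in degrees, forces in N, time in s.
With the tool pointing down it reaches from about 0.4 to 0.925 m from the base axis. Payload 4.1 kg.
Tool frame: the origin (TCP) lies on the centre line of the jaws, within the pads' length; the fingertips stand 25 mm ahead of it and the grasp point (between the pads) lies 6 mm ahead of it; z points along the fingers, y is the line along which they close (so a half turn about z gives the same grasp; the last joint's range is limited). The gripper opens to 85 mm and grips with 20 to 120 N. Pads are 22 mm wide; open, the fingers measure 114 mm over their backs; the gripper's body (76 mm by 85 mm) begins 54 mm behind the grasp point. The pads swing forward as they close: fully open they stand 13 mm farther back than shut.
Start: joints at [58.384, 22.827, 2.584, 88.041, -1.071, 69.15, -2.905], TCP at [0.284, -0.585, 0.256] pointing down, gripper open.
Joint ranges: [-161.44, 161.44], [-28.35, 127.94], [-78.24, 83.42], [0, 140.83], [-78.03, 258.03], [13.02, 114.36], [-168.23, 168.23]. Speed limits (degrees/s): [147.25, 147.25, 180, 180, 180, 180, 180].

### API

Orientations are given as a 3x3 rotation matrix whose columns are the frame's x, y, z axes.
In Python, from workcell import bot gives the robot as it stands.
- The arm moves only by the shell command python3 shift.py 'ROWS' [OPENING]. ROWS is a JSON object whose key "offsets" holds a list of rows, 1 to 5 of them, each of 6 numbers: dx, dy, dz in m, then a rotation vector rx, ry, rz in degrees; each row shifts and turns the commanded pose from where the row before left it, along the tool's axes as they then stand; what a row does not reach is not made up. A row lasts 1/12 s, in which the tool goes at most 0.0417 m and 7.16 degrees, less where a joint would pass 70% of its speed; a pose out of reach is approached as far as the arm can. OPENING is the finger opening in m, set as the command begins (- or left out keeps the last). The fingers move at their own pace and stop on an object; the grip force is fixed at half the most. Time passes only in rows, so rows that do not move let the fingers close. It prints the time, the measured TCP pose, the force, the opening and the grip force at its end. Input that does not fit is refused with a message, and nothing moves.
- bot.get_obs(): the state, without advancing time (a new reading comes with each control period).
- bot.read_camera(name): name is "scene" or "top" or "wrist"; returns a dict with "pixels" (420x560x3 uint8, red, green, blue), "K" (3x3 intrinsics, pixels), "dist" ([k1, k2, p1, p2, k3] as OpenCV has them; the pictures are not rectified), "extrinsics" (4x4, takes a point from world to camera coordinates). Camera axes: x right, y down, z forward; pixel columns grow to the right and rows downward; lengths in m; the calibration is good to about 2 mm. A picture is of the moment at which its call begins. There is no depth.
- bot.job_done(): hands the job in; it is judged then, once.
The state is a dict: "time": time; "joint_pos": joint angles; "joint_vel": joint speeds; "joint_torque": joint torques, N m; "ee_pos": TCP position; "tool_rot": TCP orientation; "force": force on the tool from outside, world axes, zero at the start; "wrist_torque": the same for the moment, N m; "width": finger opening in m; "grasp_force": force on a finger pad.
Only numpy, scipy, OpenCV 4.12 (cv2) and the standard library are available. Lean on these libraries where they do the work, as an engineer would, in place of code of your own. Each camera call takes 0.05 s, during which the arm holds its last target. There are 200 camera calls.

### The job

Turn the cylinder head in its rollover stand gasket face up and lock it there: pull the index plunger's sprung T-knob up, turn it clockwise and let it settle in its rest detent, swing the head over by its grab rail until the gasket face is about level, then pull and turn the knob back and rock the head by the rail until the plunger drops fully home in the notch nearest to level. Handle only the knob and the rail, keep off the head itself, and leave the loose parts and tools where they are.

Things in the scene. Friction and masses are not known exactly. Their poses are not given: they have to be found in the camera images.
- stand: Grey steel rollover stand, fixed to the bench: base plate 260 x 490 x 12 mm with two upright end posts. Origin on the bench under the middle of the head, z up, y along the level pivot of the head, x across it, away from the robot.
- pivot (a point): Point of the pivot line midway between the posts, 160 mm above the bench, fixed to the stand, axes as the stand's: the head, its cradle, the rail and the index disc turn about this y axis. The load is balanced and the pivot stiff (about 0.8 N m of friction), so the head stays where it is left.
- disc_top (a point): Top of the index disc's rim under the plunger, 225 mm above the bench. The disc (steel, 130 mm diameter, outside the +y post) turns with the head; its rim has square notches 11 mm wide, 15 to 25 deg apart. The head is clamped to it at an unknown angle, so no notch need lie just at level: feel for it. Pressed hard sideways the pin can jam half-way: ease back. Play in a notch: 1 to 2 deg.
- crown_top (a point): Centre of the top of the plunger's barrel, a slotted steel crown 28 mm in diameter, 263 mm above the bench, fixed to the stand at x = 0, y = 235 mm. It stands on a bracket 34 mm wide in x, 180 to 256 mm in y, top 247 mm above the bench.
- knob_mid (a point): Middle of the black T-knob's bar on top of the index plunger, on the plunger's axis: 50 mm long (its y axis), 14 mm wide (x), 20 mm high (z). Home: 282 mm above the bench, bar parallel to the pivot, 9 mm of air between bar and crown. Pinch it across x from above, fingertips about level with its underside. It rises with the plunger and turns about z.
- plunger (a joint): How far the plunger is pulled up, m: 0 home, pin 8 mm down in a notch, head locked; 0.008 pin riding on the rim between notches (it drops by itself when a notch comes under it); over 0.0125 the knob can turn; 0.011 settled in the rest detent, clear of the rim; 0.015 end stop. Its spring pushes down with 6 N at home, 13 N fully out; moving parts 0.13 kg.
- knob (a joint): Turn of the T-knob, clockwise seen from above, rad: 0 over the deep slot (the plunger can drop), 1.31 in the middle of the shallow V of the rest detent, which draws it in from 0.2 rad either side; stops at -0.04 and 1.5. The slot and the V hold it until the plunger is pulled out more than 12.5 mm.
- rail_mid (a point): Middle of the head's grab rail: bare round steel bar, 16 mm diameter, 290 mm long, parallel to the pivot (its y axis) at 130 mm radius, moving with the head. At the start it stands about above the pivot. With the gasket face level it is on the robot's side, 118 mm in front of the pivot and 55 mm above it, 50 mm from the head's side. It can turn in the fingers.
- head: Blue three-cylinder engine head in the cradle, 137 x 280 x 90 mm, about 6 kg. Origin on the pivot, mid-length; y along the pivot; z is the outward normal of the machined gasket face (bright, three round chambers), 45 mm out. At the start z leans 53 to 87 deg from upright, away from the robot; swinging the rail towards the robot and down turns it up. A stop lies beyond level.
- valve_a: Loose engine valve, 110 mm long, head 33 mm diameter, lying on the stand's base plate in front of the head; origin mid-length underneath. To be left where it is.
- valve_b: Loose engine valve, 110 mm long, head 33 mm diameter, lying on the bench; origin mid-length underneath. To be left where it is.
- spring_a: Valve spring, 29 mm diameter, 43 mm high, upright on the stand's base plate; origin under its centre. To be left where it is.
- spring_b: Valve spring, 29 mm diameter, 43 mm high, upright on the stand's base plate; origin under its centre. To be left where it is.
- mallet: Brass hammer with wooden handle, 260 mm, lying on the bench; origin mid-length underneath. To be left where it is.
- spanner: Steel spanner, 180 mm, lying on the bench; origin mid-length underneath. To be left where it is.
- paste: Jar of lapping paste, 56 mm diameter, 50 mm high, on the bench; origin under its centre. To be left where it is.
- socket: Deep steel socket, 26 mm diameter, 60 mm high, upright on the bench; origin under its centre. To be left where it is.

How it is judged:
By the outcome, as a careful person would: the job done as asked, in the order asked, and still so for the second after the job is handed in, with the robot touching nothing.
It also fails if it takes over 72 s, if anything falls off the work surface, if the arm or the gripper's body presses on something with over 40 N, if the wrist force passes 120 N, or if a joint passes its speed limit or range.

## Working session

There is one attempt and no reset: what is moved stays moved. The work goes in short steps, Python scripts to look and compute and a shell command to move; the robot and the scene stay as the last step left them, time stands still between calls to the robot, and variables do not carry over. Pictures are saved under pics/ and viewed, at most 10 in all, crops included, and the job is handed in when it is done.

```bash
ls; mkdir -p pics; python3 - <<'E'
from workcell import bot
import cv2
o=bot.get_obs(); print(o)
for n in("scene","top"):
    c=bot.read_camera(n); cv2.imwrite(f"pics/{n}0.png",cv2.resize(c["pixels"][:,:,::-1],(800,600),interpolation=cv2.INTER_CUBIC)); print(n,c["K"],c["dist"],c["extrinsics"])
E
```

```text
pics
shift.py
workcell.py
{'time': 0.0, 'joint_pos': array([58.38446268, 22.87306244,  2.58006714, 88.1166844 , -1.07080237,
       69.15249719, -2.90476334]), 'joint_vel': array([-0.04341755, -0.0239183 ,  0.09997091,  0.08775452, -0.0188725 ,
       -0.05035425, -0.01090097]), 'joint_torque': array([ 1.60702693e-04, -4.75126934e+01,  1.36496175e+00, -2.54221576e+01,
        1.17805754e-02,  9.69872286e-03, -3.16754563e-05]), 'ee_pos': array([ 0.28411019, -0.58393068,  0.25523101]), 'tool_rot': array([[ 8.99174980e-01,  4.37588030e-01, -1.03518650e-03],
       [ 4.37589228e-01, -8.99173226e-01,  1.78261155e-03],
       [-1.50762509e-04, -2.05586616e-03, -9.99997875e-01]]), 'force': array([-0.5183592 ,  0.41960898, -0.21445237]), 'wrist_torque': array([-0.00174021,  0.05749433,  0.02599248]), 'grasp_force': 0.0, 'width': 0.08516889584408496}
scene [[381.66740716   0.         276.42868115]
 [  0.         381.66740716 209.09705748]
 [  0.           0.           1.        ]] [-0.04629412  0.          0.          0.          0.        ] [[ 0.83709955  0.5470182  -0.00595256 -0.39989855]
 [ 0.42897263 -0.66312969 -0.61338528 -0.16271304]
 [-0.33948023  0.51091105 -0.7897614   1.71448679]
 [ 0.          0.          0.          1.        ]]
top [[501.75903727   0.         282.35238152]
 [  0.         501.75903727 206.42449795]
 [  0.           0.           1.        ]] [0.03551513 0.         0.         0.         0.        ] [[ 0.02768375 -0.99952569  0.01349087 -0.08818684]
 [-0.98367857 -0.02964028 -0.17747652  0.55478943]
 [ 0.17779221 -0.00835746 -0.98403256  1.53923849]
 [ 0.          0.          0.          1.        ]]
```
View pics/scene0.png

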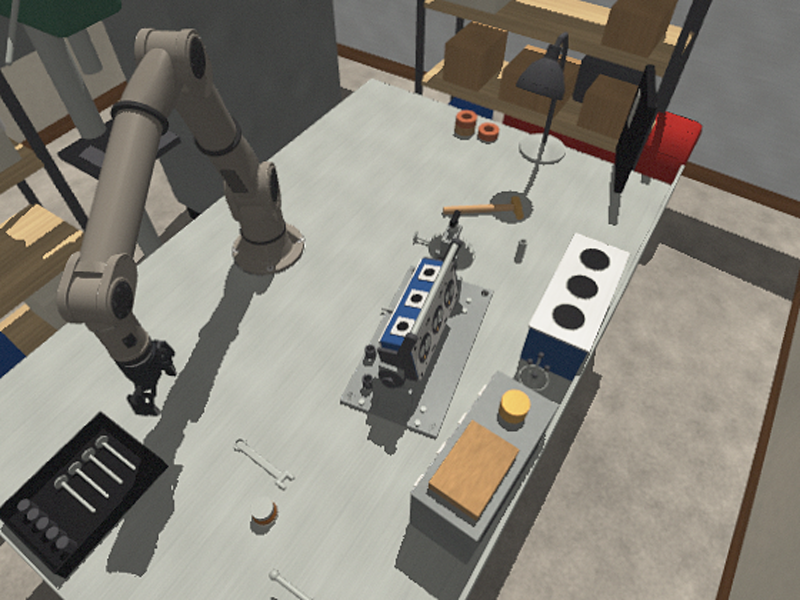

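View pics/top0.png

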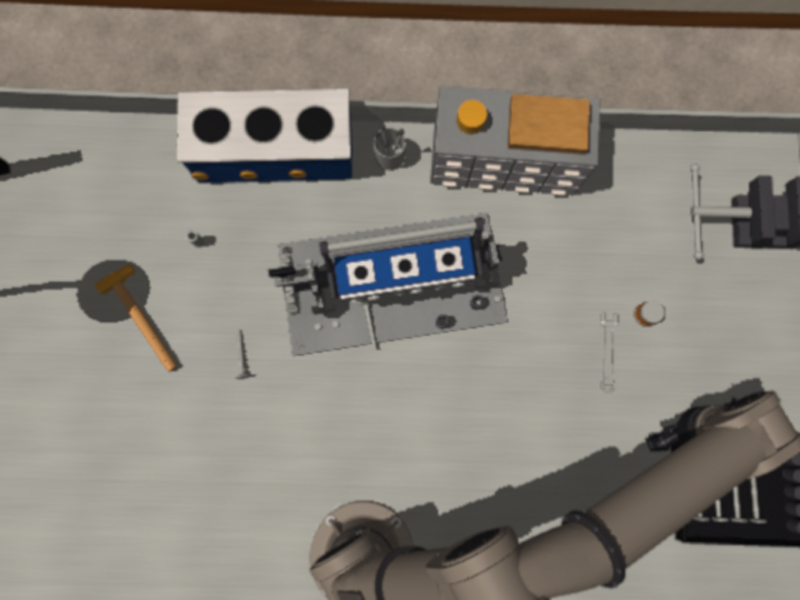

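Scene and top views show the stand in the middle of the bench: plate corners in the top view at about (278,243), (487,215), (508,322), (293,355), and the knob near (281,272). I'll enlarge it.

```bash
cat > h.py <<'E'
from workcell import bot
import numpy as np, cv2
def cam(n): return bot.read_camera(n)
def ray(c,uv):
    p=cv2.undistortPoints(np.array([[uv]],float),c["K"],np.array(c["dist"]))[0,0]
    E=np.array(c["extrinsics"]);R,t=E[:3,:3],E[:3,3]
    return -R.T@t, R.T@np.array([*p,1])
def atz(c,uv,z):
    o,d=ray(c,uv); return o+d*(z-o[2])/d[2]
def proj(c,P):
    E=np.array(c["extrinsics"]);r=cv2.Rodrigues(E[:3,:3])[0]
    return cv2.projectPoints(np.array(P,float).reshape(-1,3),r,E[:3,3],c["K"],np.array(c["dist"]))[0][:,0]
def crop(c,u,v,w,h,s,name,flip=False):
    im=c["pixels"][v:v+h,u:u+w,::-1]; im=cv2.resize(im,None,fx=s,fy=s,interpolation=cv2.INTER_CUBIC); cv2.imwrite(name,im)
E
python3 - <<'E'
from h import *
c=cam("top"); crop(c,180,140,190,120,4.2,"pics/t1.png")
for uv in [(278,243),(487,215),(508,322),(293,355)]: print(atz(c,np.array(uv)*.7,.012))
print(atz(c,np.array((281,272))*.7,.282))
E
```

```text
[0.67622493 0.21827313 0.012     ]
[ 0.75811272 -0.26119235  0.012     ]
[ 0.5089333  -0.31045704  0.012     ]
[0.42039909 0.16988276 0.012     ]
[0.55227589 0.1626502  0.282     ]
```

View pics/t1.png

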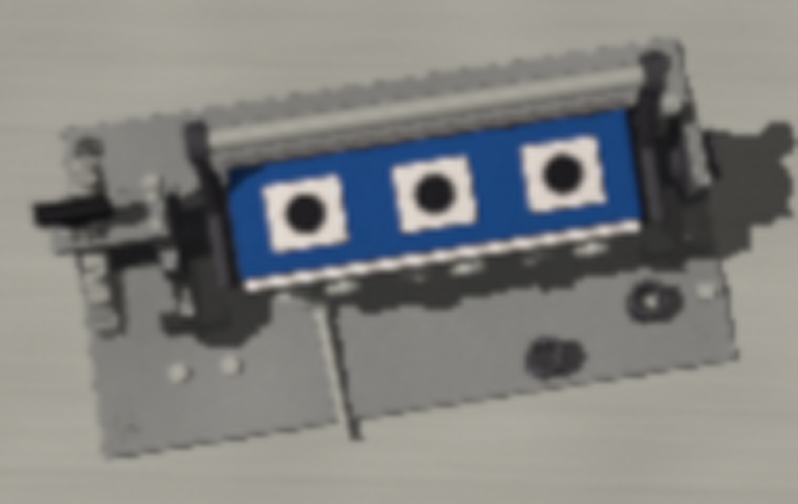

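```bash
python3 - <<'E'
from h import *
from scipy.optimize import least_squares
c=cam("top"); f=lambda x,y:(180+x/4.2,140+y/4.2)
obs=[f(65,130),f(682,40),f(738,355),f(105,457),f(75,211)]
loc=np.array([[.13,.245,.012],[.13,-.245,.012],[-.13,-.245,.012],[-.13,.245,.012],[0,.235,.285]])
def W(p,L):
    a=p[2];R=np.array([[np.cos(a),-np.sin(a),0],[np.sin(a),np.cos(a),0],[0,0,1]]);return L@R.T+[p[0],p[1],0]
r=least_squares(lambda p:(proj(c,W(p,loc))-obs).ravel(),[.59,-.05,0.1])
print(r.x,np.degrees(r.x[2]),r.fun.reshape(-1,2))
# rail ends
A,B=f(210,140),f(640,75)
p=r.x
def rail(q):
    th=q[0]; x,z=-.13*np.sin(th),.16+.13*np.cos(th)
    return x,z
def res(q):
    x,z=rail(q); P=proj(c,W(p,np.array([[x,.145,z],[x,-.145,z]]))); return (P-[A,B])[:,1]
q=least_squares(res,[0.]);print("rail angle toward robot",np.degrees(q.x),q.fun)
x,z=rail(q.x);print(proj(c,W(p,np.array([[x[0] if hasattr(x,'__len__') else x,.145,float(z[0])],[float(x[0]),-.145,float(z[0])]]))),A,B,x,z)
print("knob",W(p,np.array([[0,.235,.282]])))
s=cam("scene");k=proj(s,W(p,np.array([[0,.235,.282],[0,.26,.282],[0,.21,.282],[float(x[0]),.145,float(z[0])],[float(x[0]),-.145,float(z[0])],[0,0,.16]])));print(k)
crop(s,230,130,120,150,4,"pics/s1.png")
print((k-[230,130])*4)
E
```

```text
[ 0.59276223 -0.05429161  0.18427847] 10.558378572529291 [[ 1.53051454 -0.61228487]
 [ 1.58941849 -1.0688169 ]
 [ 2.52170588  0.67122931]
 [ 2.34112215 -0.14352697]
 [-6.62018332  0.70479775]]
rail angle toward robot [-15.72430163] [ 0.10997547 -0.11269267]Traceback (most recent call last):
  File "<stdin>", line 19, in <module>
IndexError: invalid index to scalar variable.
```

```bash
cat > fit.py <<'E'
from h import *
def W(p,L):
    a=p[2];R=np.array([[np.cos(a),-np.sin(a),0],[np.sin(a),np.cos(a),0],[0,0,1]]);return np.array(L,float)@R.T+[p[0],p[1],0]
def railp(th,y=0): return [-.13*np.sin(th),y,.16+.13*np.cos(th)]
E
python3 - <<'E'
from fit import *
from scipy.optimize import least_squares
c=cam("top"); f=lambda x,y:(180+x/4.2,140+y/4.2)
obs=np.array([f(65,130),f(682,40),f(738,355),f(105,457),f(75,211),f(210,138),f(640,75)])
def model(q):
    o,px=q[3],q[4]
    return W(q,[[.13+px,.245+o,.012],[.13+px,-.245+o,.012],[-.13+px,-.245+o,.012],[-.13+px,.245+o,.012],[0,.235,.285],railp(q[5],.145),railp(q[5],-.145)])
w=np.array([1,1,1,1,1,1,1])[:,None]
r=least_squares(lambda q:(w*(proj(c,model(q))-obs)).ravel(),[.59,-.05,0.18,0,0,-.2])
q=r.x;print(q,np.degrees(q[[2,5]]));print(r.fun.reshape(-1,2).round(2))
s=cam("scene");
P=W(q,[[0,.235,.282],[0,.26,.282],[0,.21,.282],railp(q[5],.145),railp(q[5],-.145),[0,0,.16],[.13,.245,.012],[.13,-.245,.012],[-.13,-.245,.012]])
crop(s,230,130,120,150,4,"pics/s1.png")
print(((proj(s,P)-[230,130])*4).round(0).tolist(),P[0])
E
```

```text
[ 0.59460251 -0.07118525  0.18315866  0.02350095  0.00136753 -0.27114856] [ 10.49421845 -15.53566807]
[[-0.43 -0.44]
 [-0.3  -0.74]
 [ 0.49  1.04]
 [ 0.23  0.07]
 [-0.31  0.13]
 [-1.11  0.19]
 [ 1.44 -0.39]]
[[348.0, 91.0], [357.0, 73.0], [339.0, 109.0], [353.0, 166.0], [230.0, 423.0], [251.0, 363.0], [450.0, 309.0], [285.0, 727.0], [12.0, 621.0]] [0.55180048 0.15988397 0.282     ]
```

View pics/s1.png

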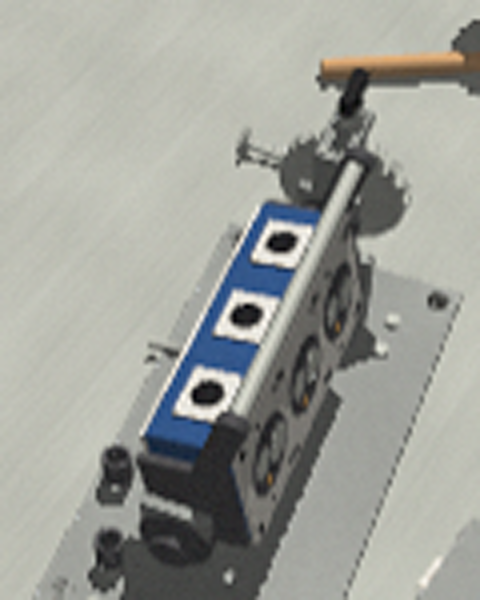

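Scene crop: knob bar centre at about (352,92) (predicted (348,91)), rail ends at (355,168) and (232,418) (predicted (353,166), (230,423)). The fit therefore holds: stand at (0.595, -0.071), yaw 10.5°, rail about 15.5° past upright (lean about 80.5°). I'll raise the arm, turn the tool and head for the knob.

```bash
python3 shift.py '{"offsets":[[0,0,-0.037,0,0,0],[0,0,-0.037,0,0,0],[0,0,-0.037,0,0,0],[0,0,-0.037,0,0,0]]}' 0.06
python3 shift.py '{"offsets":[[0,0,0,0,0,-6.78],[0,0,0,0,0,-6.78],[0,0,0,0,0,-6.78],[0,0,0,0,0,-6.78],[0,0,0,0,0,-6.78]]}'
python3 shift.py '{"offsets":[[0,0,0,0,0,-6.78],[0,0,0,0,0,-6.78],[0,0,0,0,0,-6.78],[0,0,0,0,0,-6.78],[0,0,0,0,0,-6.78]]}'
python3 shift.py '{"offsets":[[0,0,0,0,0,-6.78],[0,0,0,0,0,0]]}'
python3 - <<'E'
from fit import *
o=bot.get_obs();R=o["tool_rot"];print(R.round(3),o["joint_pos"].round(1))
print(R.T@(np.array([.5518,.1599,.40])-o["ee_pos"]))
E
```

```text
time: 0.63
ee_pos: [0.2842, -0.5842, 0.4059]
tool_rot: [[0.899, 0.438, -0.0], [0.438, -0.899, 0.0], [-0.0, -0.0, -1.0]]
force: [0.3, -0.3, 0.3]
width: 0.0597
grasp_force: 0.0
time: 1.05
ee_pos: [0.2844, -0.5844, 0.4043]
tool_rot: [[0.497, 0.868, -0.0], [0.868, -0.497, -0.0], [-0.0, -0.0, -1.0]]
force: [-0.4, 0.4, 0.5]
width: 0.0602
grasp_force: 0.0
time: 1.47
ee_pos: [0.2843, -0.5845, 0.4042]
tool_rot: [[-0.071, 0.997, -0.0], [0.997, 0.071, 0.0], [0.0, -0.0, -1.0]]
force: [0.2, -0.3, -0.7]
width: 0.0601
grasp_force: 0.0
time: 1.63
ee_pos: [0.2843, -0.5845, 0.4042]
tool_rot: [[-0.184, 0.983, 0.0], [0.983, 0.184, 0.0], [0.0, 0.0, -1.0]]
force: [0.7, -0.6, -0.1]
width: 0.0598
grasp_force: 0.0
[[-0.184  0.983  0.   ]
 [ 0.983  0.184  0.   ]
 [ 0.     0.    -1.   ]] [66.2 19.4 -8.4 74.5  2.8 86.3 68.8]
[0.68223004 0.40023781 0.00439941]
```

```bash
for i in 1; do
python3 shift.py '{"offsets":[[0.0341,0.02,0,0,0,0],[0.0341,0.02,0,0,0,0],[0.0341,0.02,0,0,0,0],[0.0341,0.02,0,0,0,0],[0.0341,0.02,0,0,0,0]]}' >/dev/null
python3 shift.py '{"offsets":[[0.0341,0.02,0,0,0,0],[0.0341,0.02,0,0,0,0],[0.0341,0.02,0,0,0,0],[0.0341,0.02,0,0,0,0],[0.0341,0.02,0,0,0,0]]}' >/dev/null
python3 shift.py '{"offsets":[[0.0341,0.02,0,0,0,0],[0.0341,0.02,0,0,0,0],[0.0341,0.02,0,0,0,0],[0.0341,0.02,0,0,0,0],[0.0341,0.02,0,0,0,0]]}' >/dev/null
python3 shift.py '{"offsets":[[0.0341,0.02,0,0,0,0],[0.0341,0.02,0,0,0,0],[0.0341,0.02,0,0,0,0],[0.0341,0.02,0,0,0,0],[0,0,0,0,0,0]]}'; done
python3 - <<'E'
from fit import *
o=bot.get_obs();R=o["tool_rot"];print(R.round(3),o["joint_pos"].round(1))
print(R.T@(np.array([.5518,.1599,.40])-o["ee_pos"]))
c=cam("wrist");cv2.imwrite("pics/w1.png",c["pixels"][:,:,::-1])
q=[ 0.5946,-0.07119,0.18316]
print(proj(c,W(q,[[0,.235,.292],[0,.26,.292],[0,.21,.292],[0,.235,.263]])).round(0).tolist())
E
```

```text
time: 3.3
ee_pos: [0.5394, 0.1314, 0.4041]
tool_rot: [[-0.192, 0.981, 0.0], [0.981, 0.192, 0.007], [0.007, 0.001, -1.0]]
force: [-1.6, 0.7, 1.3]
width: 0.0599
grasp_force: 0.0
[[-0.192  0.981  0.   ]
 [ 0.981  0.192  0.007]
 [ 0.007  0.001 -1.   ]] [ 19.1  11.9 -44.2  87.1   7.9  84.2 -14.2]
[0.02550703 0.01764739 0.00432385]
[[297.0, 180.0], [298.0, 144.0], [295.0, 213.0], [294.0, 173.0]]
```

View pics/w1.png

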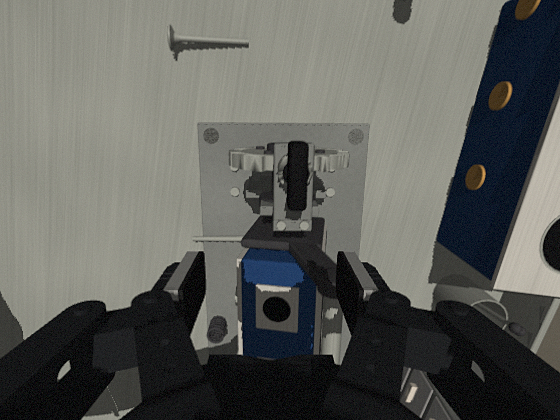

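Wrist view: the knob bar runs from (298,143) to (297,210), centre (297,176), against the predicted (297,180). That puts it about 2 mm further along tool x.

```bash
python3 shift.py '{"offsets":[[0.014,0.009,0.02,0,0,0.2],[0.014,0.009,0.02,0,0,0.2],[0,0,0,0,0,0],[0,0,0,0,0,0]]}'
python3 - <<'E'
from fit import *
o=bot.get_obs();R=o["tool_rot"];print(o["joint_pos"].round(1))
print(R.T@(np.array([.5514,.1619,.298])-o["ee_pos"]))
E
```

```text
time: 3.68
ee_pos: [0.5517, 0.1518, 0.3633]
tool_rot: [[-0.174, 0.985, -0.003], [0.985, 0.174, -0.001], [-0.001, -0.003, -1.0]]
force: [0.4, -0.8, 0.2]
width: 0.0599
grasp_force: 0.0
[ 16.   15.1 -44.2  88.8  10.6  80.6 -19. ]
[0.01008528 0.00164242 0.06533486]
```

```bash
python3 shift.py '{"offsets":[[0.005,0.0008,0.02,0,0,-0.4],[0.005,0.0008,0.02,0,0,0],[0,0,0.015,0,0,0],[0,0,0.0103,0,0,0],[0,0,0,0,0,0]]}'
python3 shift.py '{"offsets":[[0,0,0,0,0,0],[0,0,0,0,0,0]]}' 0.03
python3 - <<'E'
from fit import *
o=bot.get_obs();R=o["tool_rot"];print(o["joint_pos"].round(1))
print(R.T@(np.array([.5514,.1619,.298])-o["ee_pos"]))
E
```

```text
time: 4.1
ee_pos: [0.5516, 0.1606, 0.2979]
tool_rot: [[-0.18, 0.984, -0.002], [0.984, 0.18, -0.002], [-0.002, -0.002, -1.0]]
force: [-0.1, -0.5, 0.5]
width: 0.0598
grasp_force: 0.0
time: 4.27
ee_pos: [0.5529, 0.1624, 0.3005]
tool_rot: [[-0.181, 0.983, 0.002], [0.983, 0.181, 0.0], [-0.0, 0.002, -1.0]]
force: [-0.2, -0.2, 0.2]
width: 0.037
grasp_force: 0.0
[ 14.7  17.5 -44.1  94.2  12.7  73.4 -21.3]
[-0.0001877  -0.00153203  0.00250892]
```

```bash
python3 shift.py '{"offsets":[[0,0,0.001,0,0,0],[0,0,0,0,0,0],[0,0,0,0,0,0]]}' 0.0
python3 shift.py '{"offsets":[[0,0,0,0,0,0],[0,0,0,0,0,0],[0,0,0,0,0,0]]}'
```

```text
time: 4.52
ee_pos: [0.5532, 0.1629, 0.2993]
tool_rot: [[-0.182, 0.983, 0.003], [0.983, 0.182, 0.0], [-0.0, 0.003, -1.0]]
force: [3.0, 0.1, 3.2]
width: 0.0122
grasp_force: 61.4
time: 4.77
ee_pos: [0.5532, 0.163, 0.2993]
tool_rot: [[-0.182, 0.983, 0.003], [0.983, 0.182, 0.0], [-0.0, 0.003, -1.0]]
force: [2.2, 0.3, 5.7]
width: 0.0124
grasp_force: 61.7
```

```bash
python3 shift.py '{"offsets":[[0,0,-0.004,0,0,0],[0,0,-0.004,0,0,0],[0,0,-0.004,0,0,0],[0,0,-0.002,0,0,0],[0,0,0,0,0,0]]}'
python3 shift.py '{"offsets":[[0,0,0,0,0,0],[0,0,0,0,0,0]]}'
```

```text
time: 5.18
ee_pos: [0.5531, 0.1628, 0.3098]
tool_rot: [[-0.183, 0.983, 0.001], [0.983, 0.183, 0.001], [0.001, 0.002, -1.0]]
force: [8.5, 3.2, -12.0]
width: 0.0126
grasp_force: 59.4
time: 5.35
ee_pos: [0.5531, 0.1628, 0.3094]
tool_rot: [[-0.183, 0.983, 0.001], [0.983, 0.183, 0.002], [0.001, 0.001, -1.0]]
force: [7.7, 3.2, -11.6]
width: 0.0124
grasp_force: 59.4
```

```bash
python3 shift.py '{"offsets":[[0,0,-0.002,0,0,0],[0,0,-0.002,0,0,0],[0,0,0,0,0,0],[0,0,0,0,0,0]]}'
```

```text
time: 5.68
ee_pos: [0.5531, 0.1628, 0.313]
tool_rot: [[-0.183, 0.983, 0.001], [0.983, 0.183, 0.002], [0.001, 0.001, -1.0]]
force: [9.1, 2.7, -12.3]
width: 0.0124
grasp_force: 59.2
```

```bash
python3 shift.py '{"offsets":[[0.0006,0.0017,0,0,0,0],[0,0,0,0,0,6],[0,0,0,0,0,6],[0,0,0,0,0,6],[0,0,0,0,0,0]]}'
```

```text
time: 6.1
ee_pos: [0.5535, 0.163, 0.3123]
tool_rot: [[0.134, 0.991, -0.002], [0.991, -0.134, -0.0], [-0.001, -0.002, -1.0]]
force: [6.9, 0.7, -13.4]
width: 0.0123
grasp_force: 59.3
```

```bash
python3 shift.py '{"offsets":[[0,0,-0.0006,0,0,6.3],[0,0,0,0,0,6.3],[0,0,0,0,0,6.3],[0,0,0,0,0,6.3],[0,0,0,0,0,6.3]]}'
python3 shift.py '{"offsets":[[0,0,0,0,0,6.3],[0,0,0,0,0,6.3],[0,0,0,0,0,6.3],[0,0,0,0,0,6.3],[0,0,0,0,0,0]]}'
python3 shift.py '{"offsets":[[0,0,0,0,0,0],[0,0,0,0,0,0]]}'
```

```text
time: 6.52
ee_pos: [0.554, 0.1628, 0.3129]
tool_rot: [[0.633, 0.774, -0.002], [0.774, -0.633, -0.0], [-0.001, -0.001, -1.0]]
force: [7.6, 1.8, -13.8]
width: 0.0123
grasp_force: 59.2
time: 6.93
ee_pos: [0.5542, 0.1626, 0.3129]
tool_rot: [[0.902, 0.432, -0.001], [0.432, -0.902, -0.001], [-0.001, 0.0, -1.0]]
force: [8.4, 0.8, -14.3]
width: 0.0125
grasp_force: 59.2
time: 7.1
ee_pos: [0.5542, 0.1626, 0.3129]
tool_rot: [[0.9, 0.435, -0.001], [0.435, -0.9, -0.001], [-0.001, 0.0, -1.0]]
force: [7.6, -0.2, -12.9]
width: 0.0123
grasp_force: 59.2
```

```bash
python3 shift.py '{"offsets":[[0,0,0.0015,0,0,0],[0,0,0.0015,0,0,0],[0,0,0.001,0,0,0],[0,0,0,0,0,0]]}'
python3 shift.py '{"offsets":[[0,0,0,0,0,0],[0,0,0,0,0,0]]}'
```

```text
time: 7.43
ee_pos: [0.5543, 0.1626, 0.3099]
tool_rot: [[0.9, 0.435, -0.0], [0.435, -0.9, -0.001], [-0.001, 0.001, -1.0]]
force: [6.3, -0.5, -9.1]
width: 0.0121
grasp_force: 59.9
time: 7.6
ee_pos: [0.5543, 0.1626, 0.31]
tool_rot: [[0.9, 0.435, -0.0], [0.435, -0.9, -0.001], [-0.001, 0.001, -1.0]]
force: [7.1, -0.8, -8.9]
width: 0.0127
grasp_force: 59.9
```

```bash
python3 shift.py '{"offsets":[[0,0,0.0012,0,0,0],[0,0,0.0012,0,0,0],[0,0,0,0,0,0],[0,0,0,0,0,0]]}'
python3 shift.py '{"offsets":[[0,0,0,0,0,0],[0,0,0,0,0,0],[0,0,0,0,0,0]]}' 0.05
python3 shift.py '{"offsets":[[0,0,-0.03,0,0,0],[0,0,-0.03,0,0,0],[0,0,-0.03,0,0,0],[0,0,0,0,0,0]]}'
python3 - <<'E'
from fit import *
c=cam("wrist");cv2.imwrite("pics/w2.png",c["pixels"][:,:,::-1])
o=bot.get_obs();print(o["ee_pos"],o["tool_rot"].round(3),o["joint_pos"].round(1))
q=[.5540-.235*-.182,.1629-.235*.983,.18316]
print(q,proj(c,W(q,[[0,.235,.303],[.025,.235,.303],[-.025,.235,.303],[0,.235,.263]])).round(0).tolist())
E
```

```text
time: 7.93
ee_pos: [0.5543, 0.1626, 0.3096]
tool_rot: [[0.901, 0.435, 0.001], [0.435, -0.901, -0.001], [0.0, 0.001, -1.0]]
force: [5.1, -2.0, -4.1]
width: 0.0127
grasp_force: 60.7
time: 8.18
ee_pos: [0.5526, 0.1645, 0.3101]
tool_rot: [[0.9, 0.437, -0.002], [0.437, -0.9, 0.0], [-0.002, -0.001, -1.0]]
force: [-0.2, -0.2, 0.1]
width: 0.0483
grasp_force: 0.0
time: 8.52
ee_pos: [0.555, 0.1658, 0.4069]
tool_rot: [[0.9, 0.437, 0.009], [0.437, -0.9, 0.004], [0.01, 0.001, -1.0]]
force: [0.4, 0.3, 0.5]
width: 0.0497
grasp_force: 0.0
[0.55418625 0.16537536 0.40406392] [[ 0.9    0.437  0.006]
 [ 0.437 -0.9    0.002]
 [ 0.006  0.    -1.   ]] [  5.8  13.  -32.8  84.5   7.1  84.2 -91.1]
[0.59677, -0.068105, 0.18316] [[274.0, 219.0], [284.0, 185.0], [265.0, 251.0], [273.0, 205.0]]
```

View pics/w2.png

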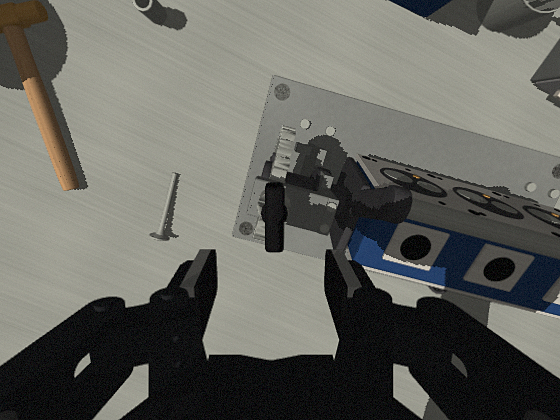

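The knob bar now stands at (274,182)–(275,251), parallel to the tool and where predicted, so it has settled in the rest detent. Next is the rail.

```bash
python3 shift.py '{"offsets":[[0,0,0,0,0,-6.8],[0,0,0,0,0,-6.8],[0,0,0,0,0,-6.8],[0,0,0,0,0,-6.8],[0,0,0,0,0,-6.8]]}' >/dev/null
python3 shift.py '{"offsets":[[0,0,0,0,0,-6.8],[0,0,0,0,0,-6.8],[0,0,0,0,0,-6.8],[0,0,0,0,0,-6.8],[0,0,0,0,0,-6.8]]}' >/dev/null
python3 shift.py '{"offsets":[[0,0,0,0,0,-6.8],[-0.036,0.0055,0,0,0,0],[-0.036,0.0055,0,0,0,0],[-0.036,0.0055,0,0,0,0],[-0.036,0.0055,0,0,0,0]]}' >/dev/null
python3 shift.py '{"offsets":[[-0.036,0.0055,0.015,0,0,0],[-0.036,0.0055,0.015,0,0,0],[-0.02,0,0,0,0,0],[0,0,0,0,0,0],[0,0,0,0,0,0]]}' 0.06
python3 - <<'E'
from fit import *
c=cam("wrist");cv2.imwrite("pics/w3.png",c["pixels"][:,:,::-1])
o=bot.get_obs();R=o["tool_rot"];print(o["ee_pos"],R.round(3),o["joint_pos"].round(1))
q=[.5955,-.069,.18316]
th=np.radians(-15.5);P=W(q,[railp(th,0),railp(th,.1),railp(th,.03)])
print(P,proj(c,P).round(0).tolist(),R.T@(P[0]+[0,0,.006]-o["ee_pos"]))
E
```

```text
time: 10.23
ee_pos: [0.6289, -0.0634, 0.3686]
tool_rot: [[-0.182, 0.983, -0.003], [0.983, 0.182, 0.001], [0.002, -0.003, -1.0]]
force: [0.8, 0.9, 0.6]
width: 0.06
grasp_force: 0.0
[ 0.62902527 -0.06116082  0.36942359] [[-0.185  0.983 -0.002]
 [ 0.983  0.185  0.002]
 [ 0.002 -0.002 -1.   ]] [ 28.   20.7 -36.3  80.1  12.1  83.2   2.7]
[[ 0.62965988 -0.06267236  0.28527196]
 [ 0.61144612  0.03565495  0.28527196]
 [ 0.62419575 -0.03317417  0.28527196]] [[274.0, 225.0], [274.0, 57.0], [274.0, 179.0]] [-0.00174614  0.00046179  0.07814796]
```

View pics/w3.png

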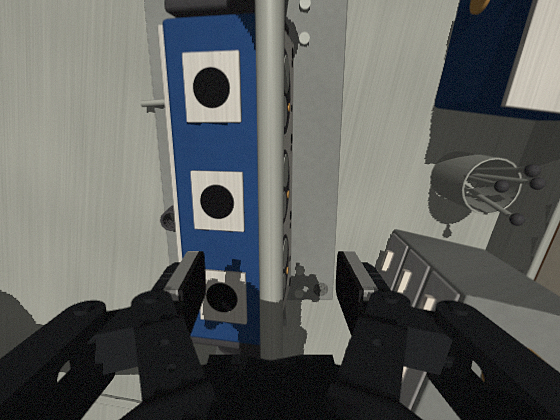

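Wrist view: the rail centre is at column 272, predicted 274, midway between the fingers (205 and 337). I'll go down and grip.

```bash
python3 shift.py '{"offsets":[[0,-0.0005,0.025,0,0,0],[0,0,0.025,0,0,0],[0,0,0.018,0,0,0],[0,0,0.010,0,0,0],[0,0,0,0,0,0]]}'
python3 shift.py '{"offsets":[[0,0,0,0,0,0],[0,0,0,0,0,0],[0,0,0,0,0,0],[0,0,0,0,0,0],[0,0,0,0,0,0]]}' 0.0
python3 - <<'E'
from fit import *
o=bot.get_obs();print(o["ee_pos"],o["joint_pos"].round(1),o["wrist_torque"])
E
```

```text
time: 10.7
ee_pos: [0.6275, -0.0603, 0.29]
tool_rot: [[-0.188, 0.982, -0.004], [0.982, 0.188, 0.001], [0.002, -0.004, -1.0]]
force: [-0.1, -0.1, 0.6]
width: 0.0599
grasp_force: 0.0
time: 11.12
ee_pos: [0.6292, -0.0619, 0.2938]
tool_rot: [[-0.184, 0.983, 0.001], [0.983, 0.184, -0.0], [-0.0, 0.001, -1.0]]
force: [-2.2, 0.7, 5.4]
width: 0.0141
grasp_force: 58.4
[ 0.62924667 -0.06194851  0.29383918] [ 28.1  22.6 -35.8  87.   13.5  74.7   1.4] [0.04738735 0.64129546 0.00795819]
```

```bash
python3 -c "
import numpy as np
t=np.radians(np.linspace(-15.5,65,15));x=-.13*np.sin(t);z=.13*np.cos(t)
for a,b,c in zip(np.degrees(t[1:]),np.diff(x)*1000,-np.diff(z)*1000):print(a.round(1),b.round(1),c.round(1))"
```

```text
-9.8 -12.7 -2.9
-4.0 -12.9 -1.6
1.8 -13.0 -0.3
7.5 -13.0 1.1
13.2 -12.8 2.3
19.0 -12.5 3.6
24.8 -12.1 4.9
30.5 -11.6 6.0
36.2 -10.9 7.2
42.0 -10.1 8.2
47.8 -9.2 9.2
53.5 -8.3 10.1
59.3 -7.2 10.9
65.0 -6.1 11.5
```

```bash
python3 shift.py '{"offsets":[[0,-0.0064,-0.0016,0,0,0],[0,-0.0063,-0.0013,0,0,0],[0,-0.0129,-0.0016,0,0,0],[0,0,0,0,0,0]]}'
python3 shift.py '{"offsets":[[0,-0.013,-0.0003,0,0,0],[0,-0.013,0.0011,0,0,0],[0,0,0,0,0,0]]}'
```

```text
time: 11.45
ee_pos: [0.6066, -0.0662, 0.2988]
tool_rot: [[-0.185, 0.983, 0.01], [0.983, 0.185, 0.001], [-0.001, 0.01, -1.0]]
force: [4.7, 1.3, 1.2]
width: 0.0141
grasp_force: 59.8
time: 11.7
ee_pos: [0.5819, -0.0709, 0.2996]
tool_rot: [[-0.185, 0.983, 0.014], [0.983, 0.185, 0.001], [-0.002, 0.013, -1.0]]
force: [4.0, 1.1, 6.4]
width: 0.0137
grasp_force: 60.0
```

```bash
python3 shift.py '{"offsets":[[0,-0.0128,0.0023,0,0,0],[0,-0.0125,0.0036,0,0,0],[0,-0.0121,0.0049,0,0,0],[0,-0.0116,0.006,0,0,0],[0,0,0,0,0,0]]}'
python3 shift.py '{"offsets":[[0,-0.0109,0.0072,0,0,0],[0,-0.0101,0.0082,0,0,0],[0,-0.0092,0.0092,0,0,0],[0,0,0,0,0,0]]}'
python3 shift.py '{"offsets":[[0,-0.0083,0.0101,0,0,0],[0,-0.0072,0.0109,0,0,0],[0,-0.0061,0.0115,0,0,0],[0,0,0,0,0,0],[0,0,0,0,0,0]]}'
```

```text
time: 12.12
ee_pos: [0.5342, -0.0799, 0.283]
tool_rot: [[-0.184, 0.983, 0.014], [0.983, 0.184, -0.0], [-0.003, 0.014, -1.0]]
force: [3.5, 1.7, 8.7]
width: 0.0141
grasp_force: 64.3
time: 12.45
ee_pos: [0.5044, -0.0856, 0.257]
tool_rot: [[-0.185, 0.983, 0.013], [0.983, 0.185, 0.0], [-0.002, 0.013, -1.0]]
force: [5.4, 1.4, 2.4]
width: 0.0136
grasp_force: 67.5
time: 12.87
ee_pos: [0.4829, -0.0896, 0.2233]
tool_rot: [[-0.185, 0.983, 0.01], [0.983, 0.185, 0.0], [-0.001, 0.01, -1.0]]
force: [5.6, 0.5, -2.2]
width: 0.0139
grasp_force: 71.4
```

```bash
python3 - <<'E'
from fit import *
from scipy.optimize import least_squares
d=np.array([[.6292,-.0619,.2938],[.6066,-.0662,.2988],[.5819,-.0709,.2996],[.5342,-.0799,.283],[.5044,-.0856,.257],[.4829,-.0896,.2233]])
s=d[:,:2]@[.983,.182];z=d[:,2]
r=least_squares(lambda p:np.hypot(s-p[0],z-p[1])-p[2],[.57,.166,.13]);print(r.x,r.fun)
r2=least_squares(lambda p:np.hypot(s-p[0],z-p[1])-.13,[.57,.166])
for p in(r.x,r2.x):print(p,np.degrees(np.arctan2(-(s-p[0]),z-p[1])).round(1))
print("stand s by fits",np.array([[.5955,-.069],[.5946,-.0712],[.5968,-.0681]])@[.983,.182])
c=cam("scene");q=[.5955,-.069,.18316]
for t in (60,65,70):print(t,proj(c,W(q,[railp(np.radians(t),y) for y in(.145,-.145)])).round(1).tolist())
u,v=proj(c,W(q,[[0,.215,.16]]))[0];print(u,v)
im=c["pixels"][130:280,220:350,::-1];cv2.imwrite("pics/s2.png",cv2.resize(im,None,fx=4,fy=4,interpolation=cv2.INTER_CUBIC))
E
```

```text
[0.57159863 0.17798821 0.12151275] [-3.41293493e-04 -4.14423001e-05  7.39230976e-04 -5.84741897e-05
 -7.31264066e-04  4.33243314e-04]
[0.57159863 0.17798821 0.12151275] [-17.1  -6.    5.9  30.2  49.1  68.2]
[0.57565611 0.16926234] [-14.2  -3.8   7.2  29.8  47.4  65.3]
stand s by fits [0.5728185 0.5715334 0.5742602]
60 [[279.5, 171.4], [245.7, 231.3]]
65 [[278.2, 172.8], [244.5, 232.5]]
70 [[277.2, 174.5], [243.5, 233.9]]
313.4166487925029 178.87838190251125
```

View pics/s2.png

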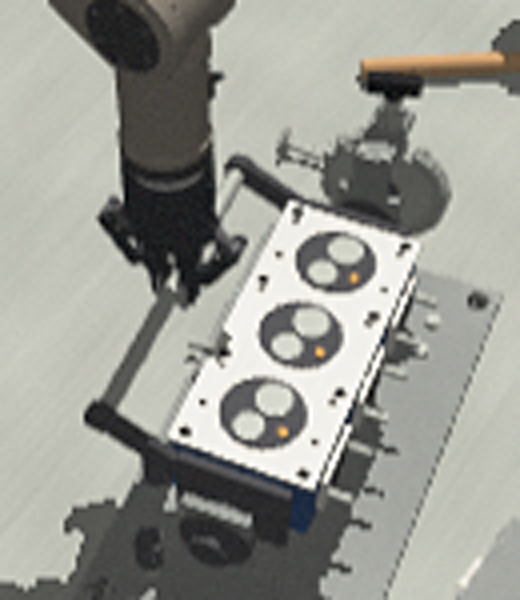

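Gasket face is up: rail ends at (235,170) and (100,412) in the crop match the 65° prediction, so the face is about level. Next I'll profile the disc rim in the starting picture to see where its notches lie relative to that turn.

```bash
python3 - <<'E'
from fit import *
c=cam("scene");q=[.5955,-.069,.18316]
g0=cv2.imread("pics/scene0.png",0)
a=np.arange(20,136,3)
print("deg ",*a)
for y in(.228,.235,.241):
  for r in(.0575,.061,.064):
    t=np.radians(a);P=np.c_[r*np.sin(t),np.full(len(a),y),.16+r*np.cos(t)]
    uv=((proj(c,W(q,P))+.5)/.7-.5).astype(np.float32)
    print(y,r,*cv2.remap(g0,uv[:,0][None],uv[:,1][None],cv2.INTER_LINEAR)[0])
# rectified disc images: start and now, for one view
def rect(img,sc,y):
    n=300;xx,zz=np.meshgrid(np.linspace(-.08,.08,n),np.linspace(.08,-.08,n))
    P=np.c_[xx.ravel(),np.full(n*n,y),.16+zz.ravel()];uv=proj(c,W(q,P))
    uv=((uv+.5)/sc-.5).astype(np.float32).reshape(n,n,2)
    return cv2.remap(img,uv[...,0],uv[...,1],cv2.INTER_CUBIC)
A=cv2.imread("pics/scene0.png")
ims=[rect(A,.7,.228),rect(A,.7,.238)]
for im in ims:
    for k in range(0,360,15):
        t=np.radians(k);p=lambda r:(int(150+r*1875*np.sin(t)),int(150-r*1875*np.cos(t)))
        cv2.line(im,p(.070),p(.078),(0,0,255) if k%45==0 else (255,0,0),1)
cv2.imwrite("pics/disc.png",np.hstack(ims))
E
```

```text
deg  20 23 26 29 32 35 38 41 44 47 50 53 56 59 62 65 68 71 74 77 80 83 86 89 92 95 98 101 104 107 110 113 116 119 122 125 128 131 134
0.228 0.0575 78 69 63 59 61 75 84 100 137 160 119 75 79 92 100 98 92 85 80 79 80 80 82 84 84 80 78 78 81 83 82 81 80 80 79 80 81 80 80
0.228 0.061 87 84 77 71 74 89 104 142 183 140 92 78 106 138 156 152 114 85 78 80 88 90 86 81 79 79 78 78 78 80 79 78 76 77 79 84 80 75 82
0.228 0.064 111 114 110 100 96 118 144 183 165 130 104 121 152 191 189 163 113 92 101 123 140 137 117 98 95 99 101 99 100 99 94 99 100 96 105 110 112 107 105
0.235 0.0575 118 132 124 116 105 107 123 143 175 175 146 109 98 113 133 165 177 158 122 89 78 79 82 83 82 83 84 83 79 78 80 84 85 84 83 83 83 83 84
0.235 0.061 163 178 167 160 152 160 171 187 183 165 146 143 151 170 187 196 190 156 115 95 99 114 127 120 107 92 83 78 79 77 77 80 81 79 79 79 79 80 81
0.235 0.064 190 202 179 168 182 185 186 189 178 162 158 167 178 191 189 180 167 146 127 131 155 181 193 180 148 119 107 100 99 93 91 82 83 80 78 77 78 79 79
0.241 0.0575 179 199 188 170 174 178 183 185 189 183 167 155 154 157 168 182 191 196 191 156 115 90 84 88 88 85 83 82 84 84 80 79 81 84 86 84 83 83 82
0.241 0.061 194 202 184 170 184 184 177 187 185 173 161 161 170 178 190 189 181 172 162 142 121 122 135 150 155 138 114 96 83 79 79 77 78 82 83 83 82 83 83
0.241 0.064 195 192 175 180 188 177 182 188 181 166 164 164 171 181 186 182 172 162 155 148 150 159 169 177 184 180 155 122 106 96 89 83 79 79 81 78 78 79 80
```

View pics/disc.png

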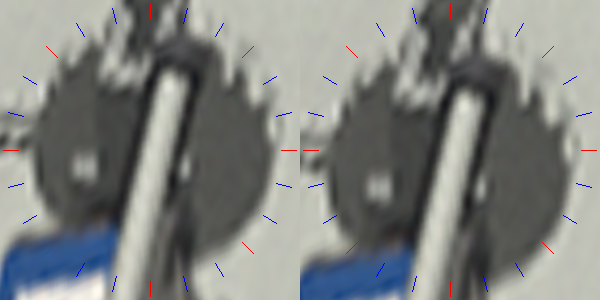

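In the rectified disc the left panel is the centred one. Bright notches show at about 44°, 63° and 82°, which puts the 82° notch only about 2° beyond the present swing and the next one about 17° back. I'll release the rail and return to the knob.

```bash
python3 shift.py '{"offsets":[[0,0,0,0,0,0],[0,0,0,0,0,0],[0,0,0,0,0,0]]}' 0.04
python3 shift.py '{"offsets":[[0,0,-0.02,0,0,0],[0,0,-0.035,0,0,0],[0,0,-0.035,0,0,0],[0,0,-0.035,0,0,0],[0,0,-0.035,0,0,0]]}' 
python3 shift.py '{"offsets":[[0.0335,0.0167,0,0,0,0],[0.0335,0.0167,0,0,0,0],[0.0335,0.0167,0,0,0,0],[0.0335,0.0167,0,0,0,0],[0.0335,0.0167,0,0,0,0]]}' 0.05 >/dev/null
python3 shift.py '{"offsets":[[0.0335,0.0167,0,0,0,0],[0.0335,0.0167,0,0,0,0],[0,0,0,0,0,6.78],[0,0,0,0,0,6.78],[0,0,0,0,0,6.78]]}' >/dev/null
python3 shift.py '{"offsets":[[0,0,0,0,0,6.78],[0,0,0,0,0,6.78],[0,0,0,0,0,6.78],[0,0,0,0,0,6.78],[0,0,0,0,0,6.78]]}' >/dev/null
python3 shift.py '{"offsets":[[0,0,0,0,0,6.78],[0,0,0,0,0,6.78],[0,0,0,0,0,6.78],[0,0,0,0,0,0],[0,0,0,0,0,0]]}'
python3 - <<'E'
from fit import *
o=bot.get_obs();R=o["tool_rot"];print(o["joint_pos"].round(1))
print(R.T@(np.array([.5540,.1630,.309])-o["ee_pos"]),np.degrees(np.arctan2(R[1,0],R[0,0])))
E
```

```text
time: 13.22
ee_pos: [0.4788, -0.0905, 0.2219]
tool_rot: [[-0.184, 0.983, -0.001], [0.983, 0.184, -0.0], [-0.0, -0.001, -1.0]]
force: [-0.6, 0.9, -0.5]
width: 0.04
grasp_force: 0.0
time: 13.63
ee_pos: [0.4785, -0.0903, 0.3835]
tool_rot: [[-0.184, 0.983, -0.001], [0.983, 0.184, -0.0], [-0.0, -0.001, -1.0]]
force: [0.6, -0.1, 0.2]
width: 0.0397
grasp_force: 0.0
time: 15.3
ee_pos: [0.5507, 0.1615, 0.3817]
tool_rot: [[0.897, 0.442, -0.001], [0.442, -0.897, -0.001], [-0.001, 0.0, -1.0]]
force: [-0.7, 0.2, 0.1]
width: 0.0505
grasp_force: 0.0
[  8.8  13.5 -36.2  87.1   8.   82.1 -91.5]
[3.69954275e-03 9.42699795e-05 7.26982137e-02] 26.21196025003468
```

```bash
python3 shift.py '{"offsets":[[0.0035,0,0.02,0,0,0.4],[0,0,0.02,0,0,0],[0,0,0.02,0,0,0],[0,0,0.0127,0,0,0],[0,0,0,0,0,0]]}'
python3 shift.py '{"offsets":[[0,0,0,0,0,0],[0,0,0,0,0,0],[0,0,0,0,0,0],[0,0,0,0,0,0],[0,0,0,0,0,0]]}' 0.0
```

```text
time: 15.72
ee_pos: [0.5525, 0.1622, 0.3061]
tool_rot: [[0.901, 0.434, -0.006], [0.434, -0.901, -0.002], [-0.006, -0.001, -1.0]]
force: [-1.3, -0.5, 0.5]
width: 0.0499
grasp_force: 0.0
time: 16.13
ee_pos: [0.5551, 0.163, 0.311]
tool_rot: [[0.902, 0.432, 0.003], [0.432, -0.902, -0.0], [0.003, 0.001, -1.0]]
force: [0.1, -3.0, 4.5]
width: 0.0123
grasp_force: 61.7
```

```bash
python3 shift.py '{"offsets":[[0,0,-0.0033,0,0,0],[0,0,-0.0033,0,0,0],[0,0,0,0,0,0],[0,0,0,0,0,0]]}'
python3 shift.py '{"offsets":[[0,0,0,0,0,0],[0,0,0,0,0,0]]}'
```

```text
time: 16.47
ee_pos: [0.555, 0.1629, 0.3135]
tool_rot: [[0.902, 0.433, 0.001], [0.433, -0.902, 0.001], [0.001, -0.0, -1.0]]
force: [7.4, 0.1, -12.7]
width: 0.0128
grasp_force: 59.4
time: 16.63
ee_pos: [0.555, 0.1629, 0.3133]
tool_rot: [[0.902, 0.433, 0.0], [0.433, -0.902, 0.001], [0.001, -0.0, -1.0]]
force: [6.4, 1.1, -12.1]
width: 0.0123
grasp_force: 59.4
```

```bash
python3 shift.py '{"offsets":[[0,0,-0.0004,0,0,-6],[0,0,0,0,0,-6],[0,0,0,0,0,-6],[0,0,0,0,0,0],[0,0,0,0,0,0]]}'
python3 - <<'E'
from workcell import bot
print(bot.get_obs()["wrist_torque"])
E
```

```text
time: 17.05
ee_pos: [0.5546, 0.1633, 0.3136]
tool_rot: [[0.723, 0.691, -0.0], [0.691, -0.723, 0.001], [0.001, -0.001, -1.0]]
force: [7.0, 1.2, -13.3]
width: 0.0126
grasp_force: 59.4
[ 0.45403527 -1.4967135  -0.01725143]
```

```bash
python3 shift.py '{"offsets":[[0,0,0,0,0,-6.3],[0,0,0,0,0,-6.3],[0,0,0,0,0,-6.3],[0,0,0,0,0,-6.3],[0,0,0,0,0,-6.3]]}'
python3 shift.py '{"offsets":[[0,0,0,0,0,-6.3],[0,0,0,0,0,-6.3],[0,0,0,0,0,-6.3],[0,0,0,0,0,-6.3],[0,0,0,0,0,0]]}'
python3 shift.py '{"offsets":[[0,0,0,0,0,0],[0,0,0,0,0,0]]}'
python3 - <<'E'
from workcell import bot
print(bot.get_obs()["wrist_torque"])
E
```

```text
time: 17.47
ee_pos: [0.5539, 0.1637, 0.3136]
tool_rot: [[0.25, 0.968, -0.002], [0.968, -0.25, 0.002], [0.001, -0.002, -1.0]]
force: [4.3, 2.5, -12.3]
width: 0.0123
grasp_force: 59.4
time: 17.88
ee_pos: [0.5532, 0.1636, 0.3135]
tool_rot: [[-0.182, 0.983, -0.004], [0.983, 0.182, 0.001], [0.002, -0.003, -1.0]]
force: [4.0, 2.9, -14.0]
width: 0.0126
grasp_force: 59.3
time: 18.05
ee_pos: [0.5532, 0.1637, 0.3147]
tool_rot: [[-0.178, 0.984, -0.003], [0.984, 0.178, 0.001], [0.001, -0.003, -1.0]]
force: [2.2, 3.0, -15.1]
width: 0.0126
grasp_force: 59.3
[ 0.67558728 -0.59320009  0.00667992]
```

```bash
python3 shift.py '{"offsets":[[0,0,0.002,0,0,0],[0,0,0.002,0,0,0],[0,0,0.002,0,0,0],[0,0,0.002,0,0,0],[0,0,0,0,0,0]]}'
python3 shift.py '{"offsets":[[0,0,0.001,0,0,0],[0,0,0.001,0,0,0],[0,0,0,0,0,0],[0,0,0,0,0,0]]}'
```

```text
time: 18.47
ee_pos: [0.5533, 0.1637, 0.308]
tool_rot: [[-0.18, 0.984, -0.002], [0.984, 0.18, 0.0], [0.0, -0.002, -1.0]]
force: [0.0, 3.6, -11.4]
width: 0.0125
grasp_force: 59.7
time: 18.8
ee_pos: [0.5534, 0.1637, 0.3067]
tool_rot: [[-0.18, 0.984, -0.001], [0.984, 0.18, -0.0], [0.0, -0.001, -1.0]]
force: [-3.9, 2.9, -6.4]
width: 0.0121
grasp_force: 60.2
```

```bash
python3 shift.py '{"offsets":[[0,0,0.001,0,0,0],[0,0,0.001,0,0,0],[0,0,0,0,0,0],[0,0,0,0,0,0]]}'
python3 shift.py '{"offsets":[[0,0,0,0,0,0],[0,0,0,0,0,0],[0,0,0,0,0,0]]}' 0.05
python3 shift.py '{"offsets":[[0,0,-0.025,0,0,0],[0,0,-0.025,0,0,0],[0,0,-0.025,0,0,0],[0,0,0,0,0,0]]}'
python3 - <<'E'
from fit import *
o=bot.get_obs();R=o["tool_rot"];print(o["joint_pos"].round(1))
print(R.T@(np.array([.4829,-.0896,.38])-o["ee_pos"]),np.degrees(np.arctan2(R[1,0],R[0,0])))
np.save("w_before.npy",cam("wrist")["pixels"])
E
```

```text
time: 19.13
ee_pos: [0.5533, 0.1637, 0.3048]
tool_rot: [[-0.18, 0.984, -0.001], [0.984, 0.18, -0.0], [0.0, -0.001, -1.0]]
force: [-4.9, 3.6, -6.3]
width: 0.0126
grasp_force: 60.2
time: 19.38
ee_pos: [0.5562, 0.1624, 0.3062]
tool_rot: [[-0.178, 0.984, 0.005], [0.984, 0.178, -0.001], [-0.002, 0.005, -1.0]]
force: [-0.2, -0.4, 1.9]
width: 0.048
grasp_force: 0.0
time: 19.72
ee_pos: [0.5571, 0.164, 0.386]
tool_rot: [[-0.178, 0.984, 0.012], [0.984, 0.178, 0.002], [0.0, 0.012, -1.0]]
force: [-0.6, 0.5, 0.7]
width: 0.05
grasp_force: 0.0
[ 17.9  15.9 -48.7  86.   12.2  82.8 -20.9]
[-0.23634684 -0.11829575  0.00446001] 100.26136883079928
```

```bash
python3 - <<'E'
from fit import *
c=cam("wrist");o=bot.get_obs();print(o["ee_pos"])
g=cv2.cvtColor(c["pixels"],cv2.COLOR_RGB2GRAY);g1=cv2.imread("pics/w1.png",0)
q=[.5540-.235*-.182,.1632-.235*.983,.18316]
for z in(.292,.296,.300,.303):print(z,proj(c,W(q,[[0,.26,z],[0,.21,z],[-.007,.235,z],[.007,.235,z]])).round(1).tolist())
u=int(proj(c,W(q,[[0,.235,.296]]))[0][0]);print(u)
print("w1",g1[135:222,294:301].mean(1).astype(int).tolist())
v=int(proj(c,W(q,[[0,.235,.296]]))[0][1])
print("now",v-48,g[v-48:v+48,u-3:u+4].mean(1).astype(int).tolist())
print("now across",u-25,g[v-6:v+6,u-25:u+25].mean(0).astype(int).tolist())
print("w1 across",272,g1[150:162,272:322].mean(0).astype(int).tolist())
cv2.imwrite("pics/w4.png",cv2.resize(c["pixels"][max(0,v-90):v+90,u-100:u+100,::-1],None,fx=3,fy=3,interpolation=cv2.INTER_CUBIC))
E
```

```text
[0.55537874 0.16303947 0.38128026]
0.292 [[267.1, 185.0], [267.5, 256.2], [256.9, 221.8], [277.8, 221.6]]
0.296 [[267.1, 186.3], [267.5, 258.6], [256.7, 223.6], [277.9, 223.5]]
0.3 [[267.1, 187.6], [267.5, 261.1], [256.5, 225.6], [278.1, 225.5]]
0.303 [[267.1, 188.7], [267.5, 263.1], [256.3, 227.1], [278.3, 227.0]]
267
w1 [115, 116, 114, 115, 113, 93, 31, 11, 12, 23, 20, 20, 19, 26, 25, 24, 21, 21, 24, 24, 21, 24, 18, 22, 23, 23, 21, 22, 22, 18, 19, 22, 24, 20, 23, 21, 20, 19, 20, 23, 21, 20, 24, 22, 19, 18, 20, 21, 21, 21, 22, 19, 19, 19, 20, 19, 20, 17, 22, 21, 20, 17, 20, 23, 19, 16, 16, 17, 19, 19, 19, 16, 20, 18, 9, 25, 40, 44, 45, 49, 47, 46, 46, 57, 63, 103, 118]
now 175 [64, 61, 75, 78, 73, 130, 107, 25, 5, 9, 14, 13, 15, 22, 16, 19, 19, 16, 21, 21, 20, 21, 21, 20, 22, 18, 17, 20, 19, 20, 20, 20, 21, 18, 20, 20, 20, 23, 19, 20, 20, 22, 18, 20, 22, 24, 21, 23, 18, 14, 18, 17, 19, 17, 17, 21, 21, 19, 20, 16, 22, 19, 20, 20, 15, 20, 18, 17, 17, 16, 17, 19, 17, 20, 16, 19, 21, 16, 18, 16, 10, 45, 43, 132, 107, 119, 120, 119, 119, 119, 118, 119, 132, 57, 33, 43]
now across 242 [38, 35, 39, 83, 112, 122, 117, 106, 101, 96, 85, 64, 46, 4, 14, 20, 15, 22, 20, 19, 18, 24, 18, 19, 22, 19, 22, 17, 16, 20, 17, 13, 13, 20, 44, 70, 88, 108, 110, 87, 97, 120, 119, 103, 41, 34, 37, 43, 44, 45]
w1 across 272 [103, 77, 86, 110, 121, 118, 118, 113, 108, 105, 112, 117, 119, 123, 114, 77, 1, 9, 14, 17, 24, 25, 22, 23, 24, 21, 21, 22, 21, 20, 23, 21, 21, 18, 14, 17, 80, 128, 119, 119, 115, 93, 96, 109, 101, 96, 92, 87, 85, 97]
```

The bar is 74 px long now. The model gives 71.2 for home and 73.5 for riding on the rim, so the pin is most likely on the rim. Back to the rail.

```bash
python3 shift.py '{"offsets":[[-0.0335,-0.0167,0,0,0,0],[-0.0335,-0.0167,0,0,0,0],[-0.0335,-0.0167,0,0,0,0],[-0.0335,-0.0167,0,0,0,0],[-0.0335,-0.0167,0,0,0,0]]}' 0.04 >/dev/null
python3 shift.py '{"offsets":[[-0.0335,-0.0167,0,0,0,0],[-0.0335,-0.0167,0,0,0,0],[0,0,0,0,0,0],[0,0,0,0,0,0]]}'
python3 - <<'E'
from fit import *
o=bot.get_obs();R=o["tool_rot"]
print(R.T@(np.array([.4829,-.0896,.2233])-o["ee_pos"]))
E
```

```text
time: 20.57
ee_pos: [0.4801, -0.0918, 0.3784]
tool_rot: [[-0.173, 0.985, -0.001], [0.985, 0.173, -0.001], [-0.001, -0.002, -1.0]]
force: [0.2, 0.8, 0.4]
width: 0.04
grasp_force: 0.0
[0.00179269 0.00333986 0.15507003]
```

```bash
python3 shift.py '{"offsets":[[0,0.0033,0.035,0,0,-0.5],[0,0,0.035,0,0,0],[0,0,0.035,0,0,0],[0,0,0.03,0,0,0],[0,0,0.02,0,0,0]]}'
python3 shift.py '{"offsets":[[0,0,0,0,0,0],[0,0,0,0,0,0],[0,0,0,0,0,0]]}'
python3 shift.py '{"offsets":[[0,0,0,0,0,0],[0,0,0,0,0,0],[0,0,0,0,0,0],[0,0,0,0,0,0]]}' 0.0
```

```text
time: 20.98
ee_pos: [0.4828, -0.0862, 0.2209]
tool_rot: [[-0.191, 0.982, -0.004], [0.982, 0.191, 0.001], [0.002, -0.004, -1.0]]
force: [0.3, -0.5, 0.6]
width: 0.0402
grasp_force: 0.0
time: 21.23
ee_pos: [0.4857, -0.0871, 0.2256]
tool_rot: [[-0.19, 0.982, 0.002], [0.982, 0.19, -0.0], [-0.001, 0.002, -1.0]]
force: [0.8, -1.0, -0.9]
width: 0.0401
grasp_force: 0.0
time: 21.57
ee_pos: [0.4812, -0.0885, 0.2253]
tool_rot: [[-0.187, 0.982, -0.008], [0.982, 0.187, -0.002], [-0.001, -0.008, -1.0]]
force: [-10.3, -0.5, 8.4]
width: 0.014
grasp_force: 58.4
```

```bash
python3 shift.py '{"offsets":[[0,-0.003,-0.0015,0,0,0],[0,0,0,0,0,0],[0,0,0,0,0,0]]}'
python3 shift.py '{"offsets":[[0,-0.0005,0.001,0,0,0],[0,-0.0005,0.001,0,0,0],[0,-0.0005,0.001,0,0,0],[0,0,0,0,0,0]]}'
python3 shift.py '{"offsets":[[0,-0.0005,0.001,0,0,0],[0,-0.0005,0.001,0,0,0],[0,0,0,0,0,0]]}'
```

```text
time: 21.82
ee_pos: [0.4812, -0.0885, 0.2259]
tool_rot: [[-0.188, 0.982, -0.0], [0.982, 0.188, -0.0], [-0.0, -0.0, -1.0]]
force: [0.2, 0.3, -3.9]
width: 0.0138
grasp_force: 59.7
time: 22.15
ee_pos: [0.4805, -0.0887, 0.2242]
tool_rot: [[-0.188, 0.982, 0.001], [0.982, 0.188, -0.001], [-0.001, 0.001, -1.0]]
force: [-2.6, 0.6, 5.4]
width: 0.0139
grasp_force: 60.7
time: 22.4
ee_pos: [0.4798, -0.0888, 0.2226]
tool_rot: [[-0.188, 0.982, 0.002], [0.982, 0.188, -0.001], [-0.001, 0.001, -1.0]]
force: [-4.0, 0.2, 6.4]
width: 0.0141
grasp_force: 60.9
```

```bash
for k in 1; do python3 shift.py '{"offsets":[[0,-0.0005,0.001,0,0,0],[0,-0.0005,0.001,0,0,0],[0,0,0,0,0,0]]}' | egrep 'ee_pos|force:'
python3 shift.py '{"offsets":[[0,-0.0005,0.001,0,0,0],[0,-0.0005,0.001,0,0,0],[0,0,0,0,0,0]]}'| egrep 'ee_pos|force:'
python3 shift.py '{"offsets":[[0,-0.0005,0.001,0,0,0],[0,-0.0005,0.001,0,0,0],[0,0,0,0,0,0]]}'| egrep 'ee_pos|force:'; done
```

```text
ee_pos: [0.4793, -0.0889, 0.2213]
force: [-4.7, 0.7, 11.0]
grasp_force: 61.4
ee_pos: [0.4791, -0.0889, 0.2206]
force: [-6.6, 1.5, 18.4]
grasp_force: 62.2
ee_pos: [0.4788, -0.0889, 0.2199]
force: [-9.0, 0.8, 24.9]
grasp_force: 62.9
```

```bash
python3 shift.py '{"offsets":[[0,0.001,-0.002,0,0,0],[0,0.001,-0.002,0,0,0],[0,0,0,0,0,0]]}' | egrep 'ee_pos|force:'
python3 shift.py '{"offsets":[[0,0.0005,-0.001,0,0,0],[0,0.0005,-0.001,0,0,0],[0,0,0,0,0,0]]}'| egrep 'ee_pos|force:'
python3 shift.py '{"offsets":[[0,0.0005,-0.001,0,0,0],[0,0.0005,-0.001,0,0,0],[0,0,0,0,0,0]]}'| egrep 'ee_pos|force:'
python3 shift.py '{"offsets":[[0,0.0005,-0.001,0,0,0],[0,0.0005,-0.001,0,0,0],[0,0,0,0,0,0]]}'| egrep 'ee_pos|force:'
```

```text
ee_pos: [0.4793, -0.0889, 0.2211]
force: [-4.4, 0.1, 11.1]
grasp_force: 61.2
ee_pos: [0.4793, -0.0889, 0.2214]
force: [-3.4, 0.0, 5.4]
grasp_force: 60.5
ee_pos: [0.4796, -0.0888, 0.2221]
force: [-1.2, -0.6, -3.9]
grasp_force: 59.8
ee_pos: [0.4804, -0.0887, 0.224]
force: [-0.4, -0.9, -8.2]
grasp_force: 59.3
```

```bash
python3 shift.py '{"offsets":[[0,0.0005,-0.001,0,0,0],[0,0.0005,-0.001,0,0,0],[0,0,0,0,0,0]]}'| egrep 'ee_pos|force:'
python3 shift.py '{"offsets":[[0,0.0005,-0.001,0,0,0],[0,0.0005,-0.001,0,0,0],[0,0,0,0,0,0]]}'| egrep 'ee_pos|force:'
```

```text
ee_pos: [0.4813, -0.0885, 0.2262]
force: [0.1, -1.2, -10.2]
grasp_force: 59.0
ee_pos: [0.4817, -0.0884, 0.2272]
force: [1.5, -1.5, -21.1]
grasp_force: 58.8
```

Both walls felt (z about 0.221 and 0.2265 at the rail), so the pin is in a notch. I'll ease to mid-play, release the rail and check the knob's height.

```bash
python3 shift.py '{"offsets":[[0,-0.001,0.002,0,0,0],[0,-0.001,0.002,0,0,0],[0,0,0,0,0,0]]}'| egrep 'ee_pos|force:'
python3 shift.py '{"offsets":[[0,-0.0005,0.001,0,0,0],[0,-0.0005,0.001,0,0,0],[0,0,0,0,0,0]]}'| egrep 'ee_pos|force:'
python3 shift.py '{"offsets":[[0,-0.0005,0.001,0,0,0],[0,0,0,0,0,0],[0,0,0,0,0,0]]}'| egrep 'ee_pos|force:'
```

```text
ee_pos: [0.4814, -0.0885, 0.2262]
force: [-3.6, -0.4, -2.1]
grasp_force: 60.8
ee_pos: [0.481, -0.0886, 0.2252]
force: [-6.4, -0.7, 5.0]
grasp_force: 61.6
ee_pos: [0.4807, -0.0886, 0.2245]
force: [-7.5, 0.0, 6.9]
grasp_force: 61.7
```

```bash
python3 shift.py '{"offsets":[[0,0,0,0,0,0],[0,0,0,0,0,0],[0,0,0,0,0,0]]}' 0.04 | egrep 'ee_pos|force:'
python3 shift.py '{"offsets":[[0,0,-0.02,0,0,0],[0,0,-0.035,0,0,0],[0,0,-0.035,0,0,0],[0,0,-0.035,0,0,0],[0,0,-0.033,0,0,0]]}' | egrep 'ee_pos|force:'
python3 shift.py '{"offsets":[[0.0335,0.0167,0,0,0,0],[0.0335,0.0167,0,0,0,0],[0.0335,0.0167,0,0,0,0],[0.0335,0.0167,0,0,0,0],[0.0335,0.0167,0,0,0,0]]}' 0.05 >/dev/null
python3 shift.py '{"offsets":[[0.0335,0.0167,0,0,0,0],[0.0335,0.0167,0,0,0,0],[0,0,0,0,0,0],[0,0,0,0,0,0],[0,0,0,0,0,0]]}'
cat > kn.py <<'E'
from fit import *
c=cam("wrist");o=bot.get_obs();print(o["ee_pos"])
g=cv2.cvtColor(c["pixels"],cv2.COLOR_RGB2GRAY)
q=[.5540-.235*-.182,.1632-.235*.983,.18316]
for z in(.292,.296,.300,.303):
    p=proj(c,W(q,[[0,.26,z],[0,.21,z],[-.007,.235,z],[.007,.235,z]]));print(z,p.round(1).tolist(),(p[1]-p[0])[1],(p[3]-p[2])[0])
u,v=proj(c,W(q,[[0,.235,.296]]))[0].astype(int)
print("now",v-48,g[v-48:v+48,u-3:u+4].mean(1).astype(int).tolist())
print("now across",u-25,g[v-6:v+6,u-25:u+25].mean(0).astype(int).tolist())
s=cam("scene");t=cam("top")
cv2.imwrite("pics/sc_now.png",s["pixels"][:,:,::-1]);cv2.imwrite("pics/top_now.png",t["pixels"][:,:,::-1])
E
python3 kn.py
```

```text
ee_pos: [0.4816, -0.0884, 0.2233]
force: [-0.0, -0.1, 0.5]
grasp_force: 0.0
ee_pos: [0.4804, -0.0883, 0.3826]
force: [1.5, 0.4, -0.6]
grasp_force: 0.0
time: 26.9
ee_pos: [0.5507, 0.1634, 0.38]
tool_rot: [[-0.188, 0.982, 0.001], [0.982, 0.188, 0.0], [-0.0, 0.001, -1.0]]
force: [0.7, -0.9, 0.5]
width: 0.0499
grasp_force: 0.0
[0.55077111 0.16228018 0.37993397]
0.292 [[277.2, 187.4], [276.3, 259.4], [266.1, 224.4], [287.3, 224.6]] 71.98300961018012 21.200956739627998
0.296 [[277.3, 188.7], [276.4, 261.9], [266.1, 226.4], [287.6, 226.5]] 73.16657246715874 21.58482801797618
0.3 [[277.5, 190.1], [276.5, 264.5], [266.0, 228.4], [288.0, 228.6]] 74.38949528439687 21.98287415670609
0.303 [[277.6, 191.2], [276.6, 266.5], [265.9, 230.0], [288.2, 230.1]] 75.33370515034343 22.291190558206154
now 178 [58, 71, 75, 73, 111, 133, 48, 9, 3, 15, 15, 11, 17, 22, 22, 23, 25, 19, 21, 22, 22, 19, 19, 18, 22, 19, 21, 19, 17, 19, 18, 18, 19, 22, 23, 19, 20, 19, 18, 21, 22, 22, 19, 23, 20, 17, 18, 19, 19, 17, 16, 19, 18, 17, 19, 20, 18, 18, 20, 16, 18, 19, 16, 16, 16, 15, 19, 18, 13, 21, 15, 20, 16, 19, 18, 18, 18, 20, 16, 16, 13, 21, 37, 126, 107, 115, 117, 117, 117, 117, 116, 117, 125, 75, 36, 41]
now across 251 [35, 40, 89, 109, 121, 118, 106, 102, 92, 95, 86, 55, 36, 9, 12, 11, 16, 21, 18, 20, 22, 19, 15, 20, 18, 20, 17, 17, 20, 18, 20, 16, 14, 12, 45, 66, 80, 117, 103, 90, 111, 119, 109, 77, 30, 35, 37, 40, 42, 48]
```

```bash
python3 - <<'E'
from fit import *
s0=cv2.resize(cv2.imread("pics/scene0.png"),(560,420),interpolation=cv2.INTER_AREA)
s1=cv2.imread("pics/sc_now.png")
w1=cv2.imread("pics/w1.png");w=cam("wrist")["pixels"][:,:,::-1]
cv2.imwrite("pics/w_now.png",w)
T=lambda im,u,v,k:cv2.resize(im[v:v+int(290/k)+1,u:u+int(390/k)+1],(390,290),interpolation=cv2.INTER_CUBIC)
cv2.imwrite("pics/mont.png",np.vstack([np.hstack([T(w1,232,125,3),T(w,212,170,3)]),np.hstack([T(s0,295,135,8),T(s1,295,135,8)])]))
E
```

```text
(no output)
```

View pics/mont.png

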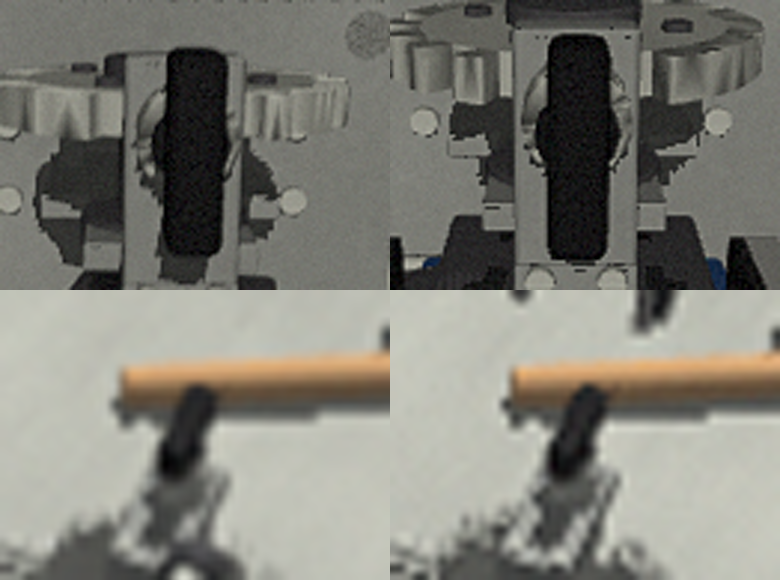

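Montage: in the scene tiles (bottom) the bar sits at the same height as at the start, rows 385 to 478 in both, which suggests home. The wrist tiles (top) don't settle it because the camera heights differ, so I'll check in numbers.

```bash
python3 - <<'E'
from fit import *
# scene: centroid of dark bar, start vs now; expected shift for 8 mm
s=cam("scene");q=[.5540+.235*.182,.1632-.235*.983,.18316]
p=proj(s,W(q,[[0,.235,.282],[0,.235,.290]]));print("scene per 8mm",p[1]-p[0],p[0])
s0=cv2.resize(cv2.imread("pics/scene0.png"),(560,420),interpolation=cv2.INTER_AREA);s1=cv2.imread("pics/sc_now.png")
sb=cv2.resize(cv2.resize(s1,(800,600),interpolation=cv2.INTER_CUBIC),(560,420),interpolation=cv2.INTER_AREA)
for im in(s0,sb):
    g=255-cv2.cvtColor(im,cv2.COLOR_BGR2GRAY)[146:195,310:325].astype(float)
    g=g[:12+2];g=np.clip(g-170,0,None);v,u=np.mgrid[0:g.shape[0],0:g.shape[1]]
    print("centroid",(g*u).sum()/g.sum()+310,(g*v).sum()/g.sum()+146,g.sum())
# wrist: model with end sides
c=cam("wrist");o=bot.get_obs()
E=np.array(c["extrinsics"]);T=np.eye(4);T[:3,:3]=o["tool_rot"];T[:3,3]=o["ee_pos"];CT=E@T
T1=np.eye(4);R1=np.array([[-.192,.981,0],[.981,.192,.007],[.007,.001,-1]]);U,_,V=np.linalg.svd(R1);T1[:3,:3]=U@V;T1[:3,3]=[.5394,.1314,.4041]
c1=dict(c);c1["extrinsics"]=CT@np.linalg.inv(T1)
for n,cc in(("w1",c1),("now",c)):
  for h in(0,.004,.008):
    z=.282+h
    top=min(proj(cc,W(q,[[0,.26,z+d]]))[0][1] for d in(-.01,.01));bot_=max(proj(cc,W(q,[[0,.21,z+d]]))[0][1] for d in(-.01,.01))
    wd=[proj(cc,W(q,[[sx,.235,z+d]]))[0][0] for sx in(-.007,.007) for d in(-.01,.01)]
    print(n,h,round(top,1),round(bot_,1),"len",round(bot_-top,1),"wid",round(max(wd)-min(wd),1))
print("crown",[(n,proj(cc,W(q,[[-.014,.235,.263],[.014,.235,.263],[0,.256,.247],[0,.18,.247]])).round(1).tolist()) for n,cc in(("w1",c1),("now",c))])
E
```

```text
scene per 8mm [ 0.1745681  -1.60983428] [318.03644879 152.41873345]
centroid 317.7139338494018 153.0 2842.0
centroid 317.7352415026834 153.0186046511628 2795.0
w1 0 137.5 209.1 len 71.7 wid 21.3
w1 0.004 137.8 210.6 len 72.8 wid 21.7
w1 0.008 138.1 212.2 len 74.1 wid 22.1
now 0 179.4 257.4 len 78.0 wid 21.2
now 0.004 180.5 259.9 len 79.4 wid 21.6
now 0.008 181.6 262.5 len 80.9 wid 22.0
crown [('w1', [[279.6, 168.9], [314.9, 169.2], [296.5, 140.8], [293.9, 228.3]]), ('now', [[257.8, 210.2], [295.5, 210.3], [276.5, 178.5], [275.7, 268.2]])]
```

The knob bar centroid in the scene view matches the start to 0.02 px, where an 8 mm lift would move it 1.6 px, so the plunger is fully home. The gripper is clear, so I'll hand in.

```bash
python3 shift.py '{"offsets":[[0,0,-0.02,0,0,0],[0,0,0,0,0,0],[0,0,0,0,0,0]]}'; python3 -c "
from workcell import bot
print(bot.job_done())"
```

```text
time: 27.45
ee_pos: [0.5506, 0.1634, 0.4007]
tool_rot: [[-0.187, 0.982, 0.002], [0.982, 0.187, 0.0], [-0.0, 0.002, -1.0]]
force: [-0.2, 0.1, 0.7]
width: 0.0502
grasp_force: 0.0
the job is handed in; nothing more can be done
None
```

The cylinder head is gasket face up, within about 3° of level by my measurements, and locked with the plunger fully home in the nearest notch; I handed the job in at 27.5 s with the gripper clear.

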